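Unlock the snack-money box and put its key away

TASK

Open the lock of the blue-grey cash box with the red-headed key from the wooden key stand: push the key fully home in the lock, turn it gently clockwise to its stop so that the lid springs up by itself, turn it back home and draw it out. Put the key back, upright and fully down, in the slot of the stand it came from and let go of it. Do not force the key, and leave the other things on the counter where they are.

Things in the scene. Friction and masses are not known exactly. Their poses are not given: they have to be found in the camera images.
- key: the cash box's tubular key, 60 mm tall, 45 g, red plastic head; stands upright, barrel down, in one of the key stand's three slots (drawn anew each time). Origin: centre of the barrel's tip; z runs up the key to its head. Steel barrel 12 mm in diameter, 24 mm long, tip bevelled 1.5 mm. Head 34 mm along x, 10 mm thick along y, from 24 to 60 mm above the tip
- key_lug (a point): end of the key's one driving lug: a 4 mm square steel tooth on the +x side of the barrel's tip, reaching 9.5 mm from the key's axis, from 0.5 to 4.5 mm above the tip. This point is its outer end, 2.5 mm above the tip
- bluekey: locker key of the same shape with a blue head, in another slot of the stand; not needed
- yellowkey: locker key of the same shape with a yellow head, in the third slot; not needed
- keystand: fixed wooden block, 175 (x) by 60 (y) by 45 mm high, origin at the centre of its underside. Three slots in a row along x: key axes at x = -55, 0 and 55 mm. Slots 28 mm deep, with 1.5 mm of play to each side of barrel and lug. A key that is fully down rests its head on the block's top, its tip 21 mm above the table, its axes along the block's
- cashbox: fixed blue-grey steel cash box, 210 (x) by 240 (y) by 100 mm high, origin at the centre of its underside. The 65 mm strip of its top at the -x side is a fixed deck carrying the lock; the rest is the lid, hinged on the +x edge
- keyway (a point): nominal centre of the lock's mouth, on its face 102 mm above the table, 72.5 mm to -x of the box's origin; the real lock sits up to 2.5 mm off it in x and in y: feel for it. Axes as the box's: z up, x towards the one notch (red mark) of the round mouth. Mouth 13.4 mm wide, notch 5.5 mm wide reaching 10.5 mm from the axis, face plate 4 mm thick. The key goes straight down, its x along this x
- lock_floor (a point): hard floor of the lock, 10 mm below keyway: the tip rests here when the key is fully home. Spring pins meet the tip 3 mm below the face and push it up with 3 N, growing to 6 N. Only with the tip 8.5 mm or more below the face does the lug pass under the face plate: hold the key down as the turn begins. Once turned, the plate keeps the key in; it comes out only at home
- plug (a joint): turn of the lock's plug, clockwise from above, rad; 0 = home (hard). The other hard stop differs from lock to lock, from 0.55 to 1.2: feel for it. The plug stays where it is left; running torque 0.04 to 0.08 N m, 0.12 tells a stop, over 0.17 strains the key. Key and plug have some 0.2 rad of play each way, so the key turns further than the plug. It draws the bolt, freeing the lid at 0.3 to 0.5
- lid (a joint): angle of the lid, 0 = shut and held by the bolt; once freed it springs up by itself and stays at about 0.3 (its free edge, next to the lock, rises some 45 mm)
- cup1: white paper cup, 74 mm wide, 85 mm high; leave alone
- cup2: white paper cup, 74 mm wide, 85 mm high; leave alone
- juice: orange drink bottle, 84 mm diameter, 235 mm high; leave alone
- wipes: white round canister, 90 mm diameter, 160 mm high; leave alone
- tissues: tissue box, 115 by 115 by 85 mm; leave alone
- mug: blue mug, 80 mm wide, 90 mm high; leave alone
- marker: red and white marker pen, 135 mm long, lying; leave alone

How it is judged (in metres and radians):
On the way, in this order (a step that is already met when the one before it is completed fails the run):
1. the red key is fully home in the lock, lug in the notch (z of key in the frame of keyway below -0.0085 m and horizontal distance between key and keyway below 0.006 m and value of joint plug below 0.1 rad), for 0.1 s.
2. the lock is turned with the key until it bears on its stop (more than 1.5 N), and the lid springs up (contact force between cashbox and stopwasher_c0 above 1.5 N and z of key in the frame of keyway below -0.007 m and horizontal distance between key and keyway below 0.006 m and value of joint lid above 0.1 rad), for 0.1 s.
3. the lock is turned back home with the key still in it (value of joint plug below 0.06 rad and z of key in the frame of keyway below -0.002 m and horizontal distance between key and keyway below 0.006 m), for 0.1 s.
At the end, for the whole second after the job is handed in: the lock is home (plug within 0.08 rad of 0), the lid stands open by more than 0.2 rad, and the red key is back in the slot it came from, within 6 mm of where it stood, upright within 0.12 rad, released and at rest (value of joint plug below 0.08 rad and value of joint lid above 0.2 rad and distance of key from where it was at the start of the episode below 0.006 m and angle between key's own z axis and vertical below 0.12 rad and linear speed of key below 0.02 m/s); the robot touches nothing.
It fails at once if the key is forced against the lock or the box (over 45 N) (contact force between key and cashbox above 45 N).
It fails at once if another key is disturbed (over 10 mm) (distance of any of bluekey, yellowkey from where it was at the start of the episode above 0.01 m).
It fails at once if something else on the counter is pushed about (over 30 mm) (distance of any of cup1, cup2, juice, wipes, tissues, mug, marker from where it was at the start of the episode above 0.03 m).
It also fails if it takes over 72 s, if anything falls off the work surface, if the arm or the gripper's body presses on something with over 40 N, if the wrist force passes 120 N, or if a joint passes its speed limit or range.

ROBOT

A 7-joint arm with a two-finger parallel gripper is mounted at the origin on the work surface. World frame = base frame: x ahead of the robot, y to its left, z up, the work surface at z = 0. Lengths are in m, angles in degrees, forces in N, time in s.
With the tool pointing down it reaches from about 0.425 to 0.875 m from the base axis. Payload 4.7 kg.
Tool frame: the origin (TCP) lies between the finger pads; the fingertips stand env.tip_reach ahead of it and the grasp point (between the pads) lies 2 mm behind it (env.tip_reach is the distance from the TCP to the fingertips, in m); z points along the fingers, y is the line along which they close (so a half turn about z gives the same grasp; the last joint's range is limited). The gripper opens to 87 mm and grips with 3 to 60 N. Pads are 19 mm wide; open, the fingers measure 117 mm over their backs; the gripper's body (75 mm by 190 mm) begins 51 mm behind the grasp point.
Start: joints at [66.755, 18.392, -4.016, 83.108, 1.295, 78.541, -3.26], TCP at [0.265, -0.594, 0.24] pointing down, gripper open.
Joint ranges: [-163.93, 163.93], [-17.29, 119.83], [-79.2, 71.16], [3.27, 140.29], [-89.18, 269.18], [5.43, 117.66], [-154.24, 154.24]. Speed limits (degrees/s): [147.25, 147.25, 180, 180, 180, 180, 180].

INTERFACE

Orientations are given as [roll, pitch, yaw] about the fixed x, y, z axes, in that order (R = Rz(yaw) Ry(pitch) Rx(roll)).
In Python, from cell import env, eyes, probe_bus gives the robot as it stands (env), with the cameras (eyes) and the readings (probe_bus).
- The arm moves only by the shell command python3 steer.py FILE [FORCE], which reads ROWS from the file FILE. ROWS is a JSON list of rows, 1 to 8 of them, each written [[dx, dy, dz], turn, opening]: dx, dy, dz in a scale on which 1.0 is 0.4 m, then a turn about the tool's z in fractions of the full range, 1 being 90 degrees, then the finger opening in m; each row is the pose to reach, as a shift and turn from the pose commanded when the command began, along the tool's axes at that moment; what a row does not reach only later rows make up. A row lasts 1/12 s, in which the tool goes at most 0.0417 m and 7.16 degrees, less where a joint would pass 70% of its speed; a pose out of reach is approached as far as the arm can. The fingers move at their own pace and stop on an object; FORCE is the grip in N (left out, the last holds). Time passes only in rows, so rows that do not move let the fingers close. It prints the time, the measured TCP pose, the force, the opening and the grip force at its end. Input that does not fit is refused with a message, and nothing moves.
- probe_bus.get_obs(): the state, without advancing time (a new reading comes with each control period).
- eyes.read_camera(name): name is "side" or "top" or "wrist"; returns a dict with "color" (480x640x3 uint8, blue, green, red), "fx", "fy", "cx", "cy" (pixels), "dist" ([k1, k2, p1, p2, k3] as OpenCV has them; the pictures are not rectified), "world_from_camera" (4x4, takes a point from camera to world coordinates). Camera axes: x right, y down, z forward; pixel columns grow to the right and rows downward; lengths in m; the calibration is good to about 2 mm. A picture is of the moment at which its call begins. There is no depth.
- env.sign_off(): hands the job in; it is judged then, once.
The state is a dict: "time_s": time; "qpos": joint angles; "joint_velocities": joint speeds; "effort": joint torques, N m; "tool_pos": TCP position; "tool_rot": TCP orientation; "force": force on the tool from outside, world axes, zero at the start; "wrist_torque": the same for the moment, N m; "grip_width": finger opening in m; "grasp_force": force on a finger pad.
Only numpy, scipy, OpenCV 4.12 (cv2) and the standard library are available. Lean on these libraries where they do the work, as an engineer would, in place of code of your own. Each camera call takes 0.05 s, during which the arm holds its last target. There are 200 camera calls.

## Working session

There is one attempt and no reset: what is moved stays moved. The work goes in short steps, Python scripts to look and compute and a shell command to move; the robot and the scene stay as the last step left them, time stands still between calls to the robot, and variables do not carry over. Pictures are saved under pics/ and viewed, at most 10 in all, crops included, and the job is handed in when it is done.

```bash
ls; mkdir -p pics
python3 - <<'E'
from cell import env, eyes, probe_bus
import cv2
o=probe_bus.get_obs(); print(o, env.tip_reach)
for n in ("top","side"):
    c=eyes.read_camera(n); cv2.imwrite(f"pics/{n}0.png",c["color"])
    print(n,c["fx"],c["cx"],c["cy"],c["dist"],c["world_from_camera"])
E
```

```text
cell.py
pics
steer.py
{'time_s': 0.0, 'qpos': array([66.75584776, 18.43999373, -4.01545515, 83.17609069,  1.29766087,
       78.53917479, -3.26083289]), 'joint_velocities': array([-0.04839128,  0.04919761, -0.05106831,  0.01917908, -0.00035085,
        0.0105015 , -0.06624044]), 'effort': array([ 7.91195343e-04, -4.91285741e+01, -4.03295355e-01, -3.12532461e+01,
       -6.39463635e-02,  4.37443075e-02,  1.87061119e-04]), 'tool_pos': array([ 0.26464534, -0.59311546,  0.23844047]), 'tool_rot': array([-1.79890132e+02,  8.34892041e-03,  2.40535622e+01]), 'force': array([ 0.09970328, -0.1637409 , -0.43847006]), 'wrist_torque': array([0.00816145, 0.01776209, 0.00767186]), 'grasp_force': 0.0, 'grip_width': 0.08729652783941048} 0.017
top 460.8448379650923 320.7272565563831 241.63705262936 [-0.11769668  0.          0.          0.          0.        ] [[-8.09807016e-04 -9.96266860e-01  8.63231571e-02  4.81584749e-01]
 [-9.99667592e-01 -1.41795928e-03 -2.57428452e-02  2.49768918e-02]
 [ 2.57691463e-02 -8.63153094e-02 -9.95934545e-01  1.18707366e+00]
 [ 0.00000000e+00  0.00000000e+00  0.00000000e+00  1.00000000e+00]]
side 513.0794227174493 315.03859889989684 234.947055618346 [-0.00168949  0.          0.          0.          0.        ] [[-0.72264304 -0.44618382  0.52792712 -0.14549667]
 [-0.69104647  0.44916574 -0.56630815  0.73685763]
 [ 0.01555076 -0.77406081 -0.63292025  0.93597853]
 [ 0.          0.          0.          1.        ]]
```

View pics/top0.png

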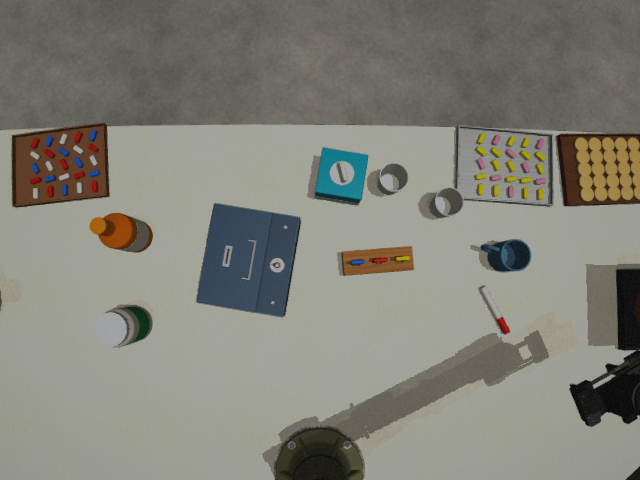

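View pics/side0.png

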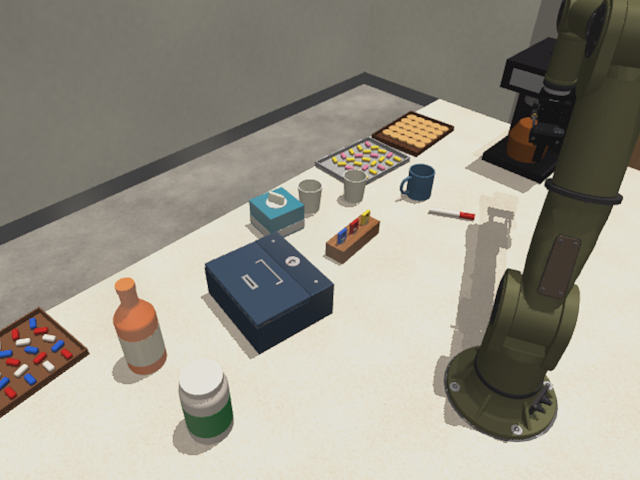

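Top view: the red key is in the middle slot (380,260), with blue at (357,262) and yellow at (403,258). The box deck is on its right, with the lock at (277,265). The side view agrees. Next I measure both.

```bash
cat > h.py <<'E'
import numpy as np, cv2
from cell import env, eyes, probe_bus
def ray(c,px,z):
    K=np.array([[c["fx"],0,c["cx"]],[0,c["fy"],c["cy"]],[0,0,1]])
    p=cv2.undistortPoints(np.array(px,float).reshape(-1,1,2),K,np.array(c["dist"])).reshape(-1,2)
    T=np.array(c["world_from_camera"]); d=np.c_[p,np.ones(len(p))]@T[:3,:3].T
    return T[:3,3]+d*((z-T[2,3])/d[:,2])[:,None]
def blobs(m,n=1):
    k,l,s,cc=cv2.connectedComponentsWithStats(m.astype(np.uint8))
    o=np.argsort(-s[1:,4])[:n]+1
    return [(l==i) for i in o]
def rect(m):
    c=max(cv2.findContours(m.astype(np.uint8),0,1)[0],key=cv2.contourArea); return cv2.minAreaRect(c)
def tool(target):  # world delta -> tool axes shift
    from scipy.spatial.transform import Rotation as R
    o=probe_bus.get_obs(); r=R.from_euler("xyz",o["tool_rot"],degrees=True)
    return r.inv().apply(np.array(target)-o["tool_pos"])
E
python3 - <<'E'
from h import *
c=eyes.read_camera("top"); im=c["color"].astype(int); b,g,r=im[...,0],im[...,1],im[...,2]
sub=np.zeros(r.shape,bool); sub[235:285,335:420]=1
for n,m in (("red",(r>150)&(g<80)&(b<80)),("yel",(r>150)&(g>130)&(b<90)),("blue",(b>130)&(r<100))):
    m=m&sub; ys,xs=np.where(m); print(n,len(xs),xs.mean(),ys.mean(),ray(c,[xs.mean(),ys.mean()],.081))
hsv=cv2.cvtColor(c["color"],cv2.COLOR_BGR2HSV)
m=(hsv[...,0]>95)&(hsv[...,0]<125)&(hsv[...,1]>60)&(r+g+b<330); m[:, :180]=0; m[:,310:]=0; m[:195]=0;m[330:]=0
m=blobs(m)[0]; q=rect(m); pts=cv2.boxPoints(q); print(q,ray(c,pts,.1))
print("lock",ray(c,[277,265],.102))
cr=np.hstack([cv2.resize(c["color"][195:325,190:310],None,fx=4,fy=4,interpolation=2),cv2.resize(c["color"][230:290,335:420],None,fx=3,fy=3,interpolation=2)[:0+180].copy() if 0 else cv2.copyMakeBorder(cv2.resize(c["color"][230:290,335:420],None,fx=3.5,fy=3.5,interpolation=2),0,310,0,0,cv2.BORDER_CONSTANT)])
cv2.imwrite("pics/crop1.png",cr); print(cr.shape)
E
```

```text
red 27 380.0 259.6666666666667 [[ 0.53395507 -0.14676319  0.081     ]]
yel 42 403.1904761904762 257.7857142857143 [[ 0.5384588  -0.20348207  0.081     ]]
blue 41 357.5609756097561 261.4146341463415 [[ 0.52977253 -0.09230878  0.081     ]]
((248.38702392578125, 259.443115234375), (88.78559875488281, 100.5976333618164), 9.637537956237793) [[0.43389    0.28985261 0.1       ]
 [0.66948944 0.25418427 0.1       ]
 [0.63386303 0.04477191 0.1       ]
 [0.39994626 0.08361056 0.1       ]]
lock [[0.52034965 0.09982271 0.102     ]]
(520, 778, 3)
```

View pics/crop1.png

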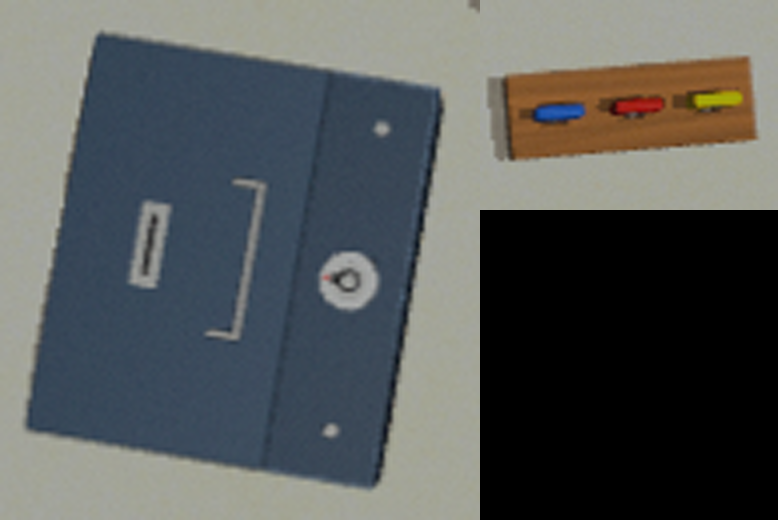

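Box yaw is about 80.5°, with the notch towards +y. The red key is at (0.534, -0.147) and its row lies at 94.5° (mod 180). I'll go above the key.

Careful with the scale: shifts go in shares of 0.4 m and turns go in shares of 90 degrees. That gives: 0.264 m / 0.4 = 0.66, 0.033 m / 0.4 = 0.0825, -5.4 degrees / 90 = -0.06.

```bash
echo '[[[0.0825, -0.0573, 0], -0.06, 0.06], [[0.165, -0.1145, 0], -0.12, 0.06], [[0.2475, -0.1718, 0], -0.18, 0.06], [[0.33, -0.229, 0], -0.24, 0.06], [[0.4125, -0.2863, 0], -0.3, 0.06], [[0.495, -0.3435, 0], -0.36, 0.06], [[0.5775, -0.4008, 0], -0.42, 0.06], [[0.66, -0.458, 0], -0.48, 0.06]]' > path.dat && python3 steer.py path.dat
python3 - <<'E'
from h import *
print(tool([.534,-.147,.2]),probe_bus.get_obs()["tool_rot"])
E
```

```text
time_s: 0.82
tool_pos: [0.4318, -0.3168, 0.2395]
tool_rot: [-180.0, 0.0, 67.5]
force: [1.1, -0.1, -0.6]
grip_width: 0.0602
grasp_force: 0.0
[0.1959905  0.0294969  0.03938962] [-1.79995226e+02  2.01765767e-02  6.75120931e+01]
```

Converted, 0.193 m / 0.4 = 0.4825, 0.186 m / 0.4 = 0.465, -27 degrees / 90 = -0.3.

```bash
echo '[[[0.095, 0.015, 0.02], -0.06, 0.06], [[0.19, 0.03, 0.04], -0.12, 0.06], [[0.285, 0.045, 0.06], -0.18, 0.06], [[0.38, 0.06, 0.08], -0.24, 0.06], [[0.465, 0.0725, 0.0975], -0.3, 0.06], [[0.4825, 0.0725, 0.0975], -0.3, 0.06], [[0.4825, 0.0725, 0.0975], -0.3, 0.06]]' > path.dat && python3 steer.py path.dat
python3 - <<'E'
from h import *
print(tool([.534,-.147,.2]),probe_bus.get_obs()["tool_rot"],probe_bus.get_obs()["qpos"])
c=eyes.read_camera("wrist"); cv2.imwrite("pics/w1.png",c["color"]); print(c["world_from_camera"])
im=c["color"].astype(int); b,g,r=im[...,0],im[...,1],im[...,2]
for n,m in (("red",(r>120)&(g<80)&(b<80)),("yel",(r>150)&(g>130)&(b<90)),("blue",(b>130)&(r<100))):
    m=blobs(m)[0]; q=rect(m); print(n,m.sum(),q,ray(c,cv2.boxPoints(q),.081))
E
```

```text
time_s: 1.4
tool_pos: [0.5335, -0.148, 0.2]
tool_rot: [-180.0, -0.1, 94.6]
force: [-0.1, -0.4, 0.5]
grip_width: 0.0601
grasp_force: 0.0
[ 9.58672607e-04  6.13244462e-04 -4.40818773e-05] [-1.79967099e+02 -1.06103358e-01  9.45895786e+01] [ 40.21468402  10.13131574 -30.37570697  99.1762275    5.26184842
  72.18969434  13.20113912]
[[ 9.96838451e-01  7.66201716e-02  2.10345393e-02  5.26897811e-01]
 [ 7.94504461e-02 -9.58371807e-01 -2.74246433e-01 -7.24019474e-02]
 [-8.53899321e-04  2.75050593e-01 -9.61429375e-01  3.44454742e-01]
 [ 0.00000000e+00  0.00000000e+00  0.00000000e+00  1.00000000e+00]]
red 1134 ((297.5244140625, 261.2572937011719), (112.2964096069336, 24.63234519958496), 88.15238952636719) [[ 0.50509271 -0.12163046  0.081     ]
 [ 0.52346881 -0.11956786  0.081     ]
 [ 0.53317344 -0.21237184  0.081     ]
 [ 0.51300724 -0.21473745  0.081     ]]
yel 328 ((318.0, 302.0), (30.0, 10.0), 90.0) [[ 0.5322574  -0.18567081  0.081     ]
 [ 0.54024603 -0.18503132  0.081     ]
 [ 0.54249124 -0.21164403  0.081     ]
 [ 0.53428697 -0.21230136  0.081     ]]
blue 10681 ((602.40380859375, 132.0192413330078), (121.12171173095703, 166.4656219482422), 15.255118370056152) [[ 0.68386173 -0.09998495  0.081     ]
 [ 0.69007075  0.01139041  0.081     ]
 [ 0.7819172   0.00155379  0.081     ]
 [ 0.78509647 -0.11648828  0.081     ]]
```

View pics/w1.png

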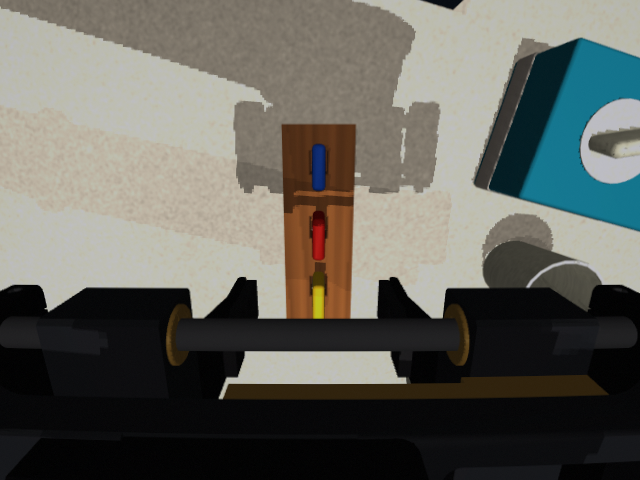

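The wrist view shows the red key at (319,235), between blue (319,167) and yellow (318,300). The block's top edges run (282,125)-(286,318) and (356,125)-(350,318).

Run:
```python
from h import *
c=eyes.read_camera("wrist")
print("block",ray(c,[[282,125],[286,318],[356,125],[350,318]],.045))
hsv=cv2.cvtColor(c["color"],cv2.COLOR_BGR2HSV).astype(int); h,s,v=hsv[...,0],hsv[...,1],hsv[...,2]
for n,m in (("red",((h<6)|(h>174))&(s>180)&(v>60)),("blue",(h>105)&(h<130)&(s>150))):
    m[:,:290]=0;m[:,345:]=0; m[:130]=0;m[280:]=0; m=blobs(m)[0]; ys,xs=np.where(m)
    for y in range(ys.min(),ys.max()+1,4): x=xs[ys==y]; print(n,y,x.min(),x.max(),c["color"][y,319])
    e=[[xs[ys<=ys.min()+8].mean(),ys.min()],[xs.mean(),ys.mean()],[xs[ys>ys.max()-8].mean(),ys.max()]]
    print(n,ray(c,e,.081))
```

```text
block [[ 0.49691365 -0.06606225  0.045     ]
 [ 0.50898423 -0.2379951   0.045     ]
 [ 0.55635011 -0.06156423  0.045     ]
 [ 0.56884441 -0.23343539  0.045     ]]
red 215 315 324 [ 5  6 75]
red 219 314 325 [ 8  9 89]
red 223 314 325 [ 9 10 90]
red 227 314 325 [ 23  26 170]
red 231 314 325 [ 24  27 171]
red 235 314 325 [ 23  27 171]
red 239 314 325 [ 23  28 173]
red 243 314 325 [ 24  28 172]
red 247 314 325 [ 22  26 170]
red 251 314 325 [ 21  26 169]
red 255 316 323 [ 14  20 139]
red [[ 0.53201458 -0.13002443  0.081     ]
 [ 0.53318335 -0.14554191  0.081     ]
 [ 0.53442888 -0.16175962  0.081     ]]
blue 140 316 323 [83 33 15]
blue 144 313 325 [112  44  16]
blue 148 313 325 [112  43  15]
blue 152 313 325 [112  43  14]
blue 156 313 325 [113  45  16]
blue 160 313 325 [114  45  17]
blue 164 313 325 [114  45  15]
blue 168 313 326 [113  44  16]
blue 172 314 325 [113  44  15]
blue 176 314 325 [111  43  14]
blue 180 314 325 [110  42  14]
blue 184 315 324 [95 35 11]
blue [[ 0.52750742 -0.07546246  0.081     ]
 [ 0.52875458 -0.09102447  0.081     ]
 [ 0.53023313 -0.10748673  0.081     ]]
```

Converted, 0.134 m / 0.4 = 0.335, 0.08 m / 0.4 = 0.2.

```bash
echo '[[[0.005, -0.0008, 0.1], 0, 0.04], [[0.005, -0.0008, 0.2], 0, 0.04], [[0.005, -0.0008, 0.2875], 0, 0.04], [[0.005, -0.0008, 0.33], 0, 0.04], [[0.005, -0.0008, 0.335], 0, 0.04], [[0.005, -0.0008, 0.335], 0, 0.04]]' > path.dat && python3 steer.py path.dat
echo '[[[0, 0, 0], 0, 0.02], [[0, 0, 0], 0, 0], [[0, 0, 0], 0, 0], [[0, 0, 0], 0, 0], [[0, 0, 0], 0, 0], [[0, 0, 0], 0, 0]]' > path.dat && python3 steer.py path.dat 30
```

```text
time_s: 2.0
tool_pos: [0.5309, -0.1523, 0.0658]
tool_rot: [-179.9, 0.0, 94.0]
force: [0.1, 0.0, 0.4]
grip_width: 0.0407
grasp_force: 0.0
time_s: 2.5
tool_pos: [0.5328, -0.15, 0.067]
tool_rot: [179.9, 0.0, 94.3]
force: [0.6, 0.6, 0.4]
grip_width: 0.0101
grasp_force: 30.0
```

Converted, -0.13 m / 0.4 = -0.325, -0.1 m / 0.4 = -0.25.

```bash
echo '[[[0, 0, 0], 0, 0], [[0, 0, 0], 0, 0]]' > path.dat && python3 steer.py path.dat; echo '[[[0, 0, -0.025], 0, 0], [[0, 0, -0.075], 0, 0], [[0, 0, -0.15], 0, 0], [[0, 0, -0.25], 0, 0], [[0, 0, -0.325], 0, 0], [[0, 0, -0.325], 0, 0], [[0, 0, -0.325], 0, 0], [[0, 0, -0.325], 0, 0]]' > path.dat && python3 steer.py path.dat
python3 - <<'E'
from h import *
c=eyes.read_camera("side"); o=probe_bus.get_obs(); print(o["tool_pos"],o["force"])
T=np.linalg.inv(c["world_from_camera"]); p=np.r_[o["tool_pos"]-[0,0,.03],1]; q=(T@p)[:3]; u=int(c["cx"]+c["fx"]*q[0]/q[2]); v=int(c["cy"]+c["fy"]*q[1]/q[2]); print(u,v)
cv2.imwrite("pics/s1.png",cv2.resize(c["color"][v-45:v+45,u-60:u+60],None,fx=6,fy=6,interpolation=2))
E
```

```text
time_s: 2.67
tool_pos: [0.5328, -0.15, 0.067]
tool_rot: [179.9, 0.0, 94.3]
force: [1.2, -0.3, 2.7]
grip_width: 0.0096
grasp_force: 30.0
time_s: 3.33
tool_pos: [0.5314, -0.1498, 0.1961]
tool_rot: [-179.9, -0.0, 94.3]
force: [-0.4, -1.1, -0.0]
grip_width: 0.0095
grasp_force: 30.0
[ 0.53099495 -0.1497691   0.1952234 ] [ 0.26195455 -1.38401717 -1.33126314]
357 195
```

View pics/s1.png

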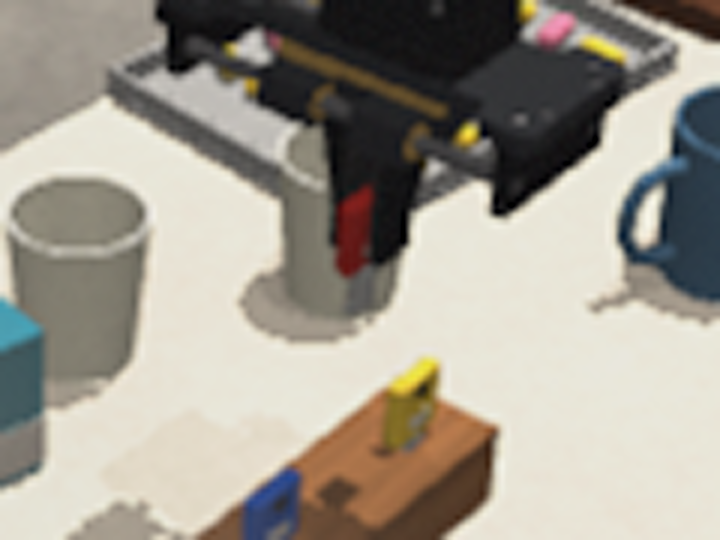

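The key is lifted out (crop (355,235)), and the empty slot shows at crop (338,490). The lug direction isn't clear yet, so I'll look at the slot with the wrist camera.

Run:
```python
from h import *
c=eyes.read_camera("wrist"); 
K=np.array([[c["fx"],0,c["cx"]],[0,c["fy"],c["cy"]],[0,0,1]]); T=np.linalg.inv(c["world_from_camera"])
def proj(p): 
    q=cv2.projectPoints(np.array([p],float),cv2.Rodrigues(T[:3,:3])[0],T[:3,3],K,np.array(c["dist"]))[0]; return q.ravel()
print(proj([.533,-.146,.045]))
a=cv2.resize(c["color"][170:360,230:410],None,fx=3,fy=3,interpolation=2)
s=eyes.read_camera("side"); b=cv2.resize(s["color"][190:240,325:345+30][:, :25] if 0 else s["color"][170:216,340:370],None,fx=8,fy=8,interpolation=2)
# brighten
b=cv2.convertScaleAbs(b,alpha=1.3,beta=20); a=cv2.convertScaleAbs(a,alpha=1.5,beta=15)
b=cv2.copyMakeBorder(b,0,a.shape[0]-b.shape[0],0,0,0); cv2.imwrite("pics/w2.png",np.hstack([a,b])); print(a.shape,b.shape)
```

```text
[321.2222139  227.70861091]
(570, 540, 3) (570, 240, 3)
```

View pics/w2.png

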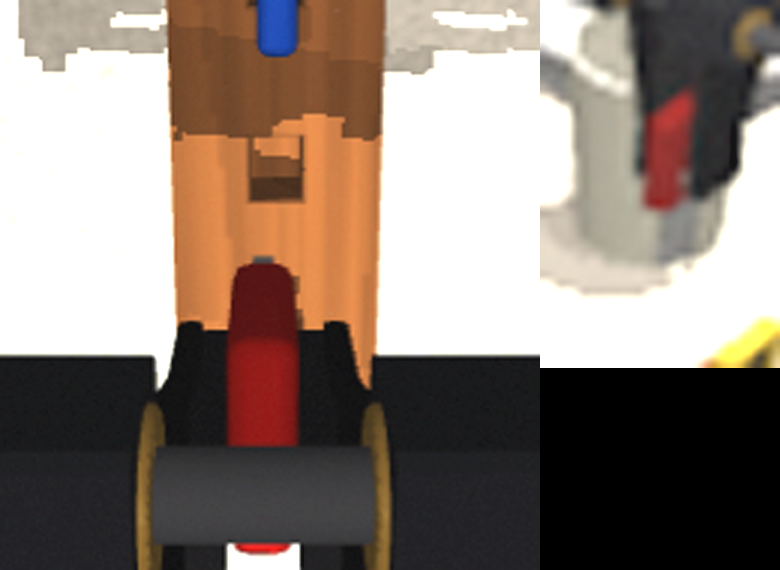

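The grey 4 mm bit at crop (263,260) is the lug, pointing along tool +x. So key x equals tool x. The empty slot spans crop (249-304, 136-202). I'll compute the key axis from it, then move next to the lock.

```bash
python3 - <<'E'
from h import *
c=eyes.read_camera("wrist"); o=probe_bus.get_obs(); print(o["tool_pos"],o["tool_rot"])
print(ray(c,[[313,215.3],[331.3,215.3],[313,237.3],[331.3,237.3]],.045))
E
echo '[[[0.075, 0, -0.0075], 0.0256, 0], [[0.175, -0.0013, -0.015], 0.0511, 0], [[0.275, -0.0025, -0.025], 0.0767, 0], [[0.375, -0.0038, -0.025], 0.1022, 0], [[0.4625, -0.005, -0.025], 0.1278, 0], [[0.5125, -0.005, -0.025], 0.1533, 0], [[0.5293, -0.005, -0.025], 0.1533, 0], [[0.5293, -0.005, -0.025], 0.1533, 0]]' > path.dat && python3 steer.py path.dat
echo '[[[0, 0, 0], 0, 0], [[0, 0, 0], 0, 0]]' > path.dat && python3 steer.py path.dat
python3 - <<'E'
from h import *
c=eyes.read_camera("wrist"); o=probe_bus.get_obs(); print(o["tool_pos"],o["tool_rot"],o["qpos"])
cv2.imwrite("pics/w3.png",c["color"])
a=c["color"][60:330,150:490]; cv2.imwrite("pics/w3c.png",cv2.resize(a,None,fx=2.2,fy=2.2,interpolation=2))
E
```

```text
[ 0.53121156 -0.14970321  0.19495397] [-1.79836204e+02 -7.46184532e-02  9.42599049e+01]
[[ 0.52519897 -0.13553915  0.045     ]
 [ 0.54060756 -0.13438887  0.045     ]
 [ 0.52655461 -0.15475313  0.045     ]
 [ 0.54223247 -0.15358031  0.045     ]]
time_s: 4.2
tool_pos: [0.5139, 0.0631, 0.206]
tool_rot: [-179.9, -0.0, 80.7]
force: [-0.2, 0.2, -0.4]
grip_width: 0.0099
grasp_force: 30.0
time_s: 4.37
tool_pos: [0.5147, 0.0587, 0.206]
tool_rot: [-180.0, 0.1, 80.3]
force: [-0.4, -0.6, 0.4]
grip_width: 0.0093
grasp_force: 30.0
[0.51469432 0.05865169 0.20605177] [-1.79954639e+02  4.44136808e-02  8.02823449e+01] [ 27.25263089   5.91576904 -38.68948219 103.15946055   3.90392723
  72.31355336 -22.19682219]
```

View pics/w3c.png

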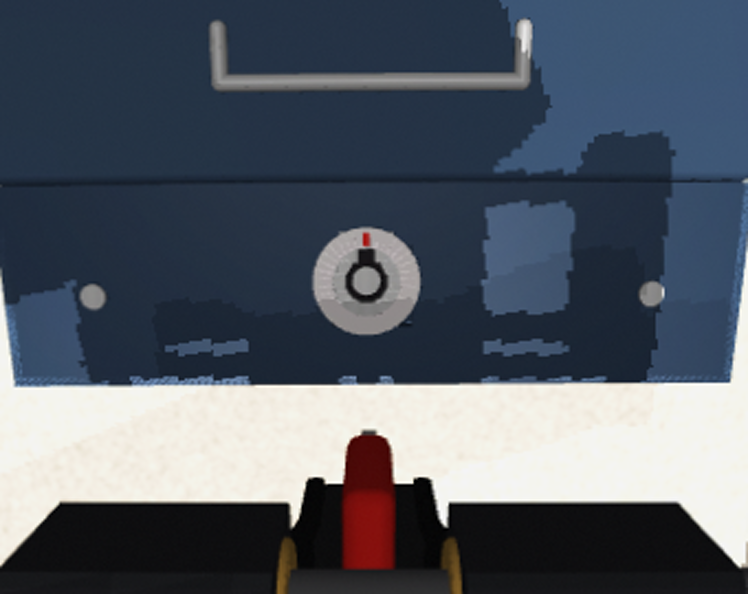

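The lock mouth is at crop (366,281), with the notch and red mark straight up. The deck seam is level, so yaw is aligned. The key's lug tip shows at (368,432).

```bash
cat > lock.py <<'E'
from h import *
c=eyes.read_camera("wrist"); o=probe_bus.get_obs(); print(o["tool_pos"],o["tool_rot"])
g=cv2.cvtColor(c["color"],cv2.COLOR_BGR2GRAY).astype(int)
x0,y0=316,187; w=g[y0-16:y0+17,x0-16:x0+17]
sub=c["color"][y0-30:y0+30,x0-30:x0+30].astype(int)
for n,m in (("dark mouth",(sub.max(2)<60)),("plate",(sub.max(2)-sub.min(2)<25)&(sub.max(2)>70))):
    m=m.copy()
    if n[0]=="d": m[:15]=0;m[45:]=0;m[:,:15]=0;m[:,45:]=0
    ct=max(cv2.findContours(blobs(m)[0].astype(np.uint8),0,1)[0],key=cv2.contourArea)
    hull=cv2.convexHull(ct)
    if n[0]=="d": hull=hull[hull[:,0,1]>24] 
    e=cv2.fitEllipse(hull); p=np.array(e[0])+[x0-30,y0-30]; print(n,p,e[1],e[2],ray(c,[p],.102))
e=[[150+93/2.2,60+297/2.2],[150+651/2.2,60+294/2.2]]; print("screws",ray(c,e,.1), "seam",ray(c,[[150,60+184/2.2],[490,60+181/2.2]],.1))
print("lugtip vs", ray(c,[[150+368/2.2,60+432/2.2]],.206-.046+.0045))
E
python3 lock.py
```

```text
[0.51471615 0.05893624 0.20618034] [-1.79966972e+02  2.90995060e-02  8.02837204e+01]
dark mouth [315.90116882 187.48899269] (17.913951873779297, 18.416288375854492) 90.3502197265625 [[0.52035272 0.101897   0.102     ]]
plate [315.92518616 187.24191284] (49.62513732910156, 49.88383865356445) 88.34559631347656 [[0.52039858 0.10206389 0.102     ]]
screws [[0.4327669  0.11145134 0.1       ]
 [0.61059287 0.08191354 0.1       ]] seam [[0.41304615 0.15098477 0.1       ]
 [0.64350876 0.1123498  0.1       ]]
lugtip vs [[0.51631066 0.07244759 0.1645    ]]
```

Converted, 0.052 m / 0.4 = 0.13, 0.0392 m / 0.4 = 0.098, -0.2 degrees / 90 = -0.0022.

```bash
echo '[[[0.05, -0.002, 0], -0.0022, 0], [[0.0975, -0.004, 0.025], -0.0022, 0], [[0.098, -0.004, 0.075], -0.0022, 0], [[0.098, -0.004, 0.1125], -0.0022, 0], [[0.098, -0.004, 0.13], -0.0022, 0], [[0.098, -0.004, 0.13], -0.0022, 0], [[0.098, -0.004, 0.13], -0.0022, 0], [[0.098, -0.004, 0.13], -0.0022, 0]]' > path.dat && python3 steer.py path.dat
python3 - <<'E'
from h import *
o=probe_bus.get_obs(); print(o["tool_pos"],o["tool_rot"],o["force"],o["wrist_torque"],tool([.5197,.0978,.152]))
E
```

```text
time_s: 5.13
tool_pos: [0.5202, 0.0995, 0.1555]
tool_rot: [179.9, -0.0, 80.6]
force: [0.7, -0.4, 0.5]
grip_width: 0.0097
grasp_force: 30.0
[0.52024276 0.09945572 0.15546907] [ 1.79918373e+02 -1.62721807e-02  8.05864560e+01] [ 0.68183391 -0.44773206  0.50953114] [-0.03402184 -0.05835428 -0.00357733] [-0.00172319 -0.00026958  0.0034682 ]
```

```bash
echo '[[[0, 0, 0], 0, 0], [[0, 0, 0], 0, 0], [[0, 0, 0], 0, 0], [[0, 0, 0], 0, 0]]' > path.dat && python3 steer.py path.dat
python3 - <<'E'
from h import *
o=probe_bus.get_obs(); print(o["tool_pos"],o["tool_rot"],o["force"],o["wrist_torque"],tool([.5197,.0978,.152]))
E
```

```text
time_s: 5.47
tool_pos: [0.5197, 0.0999, 0.1549]
tool_rot: [180.0, 0.0, 80.7]
force: [-0.8, 0.5, -1.0]
grip_width: 0.0099
grasp_force: 30.0
[0.51969826 0.09994626 0.15494131] [1.79956615e+02 1.00170034e-03 8.06508323e+01] [-0.8119206   0.52463616 -0.99891577] [-0.01708463 -0.09253689 -0.01936306] [-0.00211742  0.00034815  0.00294162]
```

Converted, 0.007 m / 0.4 = 0.0175, 0.002 m / 0.4 = 0.005.

```bash
echo '[[[-0.0053, 0.0008, 0.005], 0, 0], [[-0.0053, 0.0008, 0.01], 0, 0], [[-0.0053, 0.0008, 0.0125], 0, 0], [[-0.0053, 0.0008, 0.015], 0, 0], [[-0.0053, 0.0008, 0.0175], 0, 0], [[-0.0053, 0.0008, 0.0175], 0, 0]]' > path.dat && python3 steer.py path.dat
python3 - <<'E'
from h import *
o=probe_bus.get_obs(); print(o["tool_pos"],o["tool_rot"],o["force"],o["wrist_torque"])
E
```

```text
time_s: 5.97
tool_pos: [0.5193, 0.0978, 0.1473]
tool_rot: [-180.0, 0.0, 80.7]
force: [-0.5, 0.2, -0.2]
grip_width: 0.0095
grasp_force: 30.0
[0.51932204 0.09783485 0.1472976 ] [-1.79983198e+02  7.16832830e-03  8.06600453e+01] [-0.54427867  0.24912261 -0.16312605] [-0.03011512 -0.08939627 -0.02833274]
```

Converted, 0.002 m / 0.4 = 0.005, 0.001 m / 0.4 = 0.0025.

```bash
echo '[[[0, 0, 0.0025], 0, 0], [[0, 0, 0.005], 0, 0], [[0, 0, 0.005], 0, 0]]' > path.dat && python3 steer.py path.dat; echo '[[[0, 0, 0.0025], 0, 0], [[0, 0, 0.0038], 0, 0], [[0, 0, 0.0038], 0, 0]]' > path.dat && python3 steer.py path.dat
python3 - <<'E'
from h import *
o=probe_bus.get_obs(); print(o["tool_pos"],o["tool_rot"],o["force"],o["wrist_torque"])
E
```

```text
time_s: 6.22
tool_pos: [0.5196, 0.0979, 0.1454]
tool_rot: [180.0, -0.0, 80.7]
force: [-0.4, 0.3, -1.0]
grip_width: 0.0097
grasp_force: 30.0
time_s: 6.47
tool_pos: [0.5197, 0.0979, 0.1443]
tool_rot: [180.0, -0.0, 80.7]
force: [-0.3, 0.7, 2.5]
grip_width: 0.0097
grasp_force: 30.0
[0.51966336 0.09789882 0.14434863] [ 1.79969858e+02 -1.55101150e-03  8.06545580e+01] [-0.26964031  0.65672831  2.52686275] [-0.08411791 -0.03342027 -0.03409206]
```

Converted, 0.002 m / 0.4 = 0.005, 0.001 m / 0.4 = 0.0025.

```bash
echo '[[[0, 0, 0.0025], 0, 0], [[0, 0, 0.005], 0, 0], [[0, 0, 0.005], 0, 0]]' > path.dat && python3 steer.py path.dat; echo '[[[0, 0, 0.0025], 0, 0], [[0, 0, 0.005], 0, 0], [[0, 0, 0.005], 0, 0]]' > path.dat && python3 steer.py path.dat
python3 - <<'E'
from h import *
o=probe_bus.get_obs(); print(o["tool_pos"],o["tool_rot"],o["force"],o["wrist_torque"])
E
```

```text
time_s: 6.72
tool_pos: [0.5196, 0.0979, 0.1422]
tool_rot: [180.0, -0.0, 80.7]
force: [0.1, 0.5, 3.6]
grip_width: 0.0101
grasp_force: 30.0
time_s: 6.97
tool_pos: [0.5197, 0.0979, 0.1402]
tool_rot: [180.0, -0.0, 80.6]
force: [0.1, -0.2, 4.8]
grip_width: 0.0097
grasp_force: 30.0
[0.51971791 0.09785628 0.14019767] [ 1.79963331e+02 -6.47582709e-03  8.06479837e+01] [ 0.13968245 -0.18765576  4.84284969] [-0.05983698 -0.09861564 -0.10365733]
```

Converted, 0.002 m / 0.4 = 0.005, 0.001 m / 0.4 = 0.0025.

```bash
echo '[[[0, 0, 0.0025], 0, 0], [[0, 0, 0.005], 0, 0], [[0, 0, 0.005], 0, 0]]' > path.dat && python3 steer.py path.dat; echo '[[[0, 0, 0.0025], 0, 0], [[0, 0, 0.0038], 0, 0], [[0, 0, 0.0038], 0, 0], [[0, 0, 0.0038], 0, 0]]' > path.dat && python3 steer.py path.dat
python3 - <<'E'
from h import *
o=probe_bus.get_obs(); print(o["tool_pos"],o["tool_rot"],o["force"],o["wrist_torque"])
E
```

```text
time_s: 7.22
tool_pos: [0.5198, 0.0979, 0.1383]
tool_rot: [180.0, -0.0, 80.7]
force: [-0.5, -0.5, 5.2]
grip_width: 0.0095
grasp_force: 30.0
time_s: 7.55
tool_pos: [0.5199, 0.0979, 0.1378]
tool_rot: [179.9, 0.0, 80.7]
force: [-3.0, -1.2, 11.0]
grip_width: 0.0097
grasp_force: 30.0
[0.51990657 0.0978895  0.13782531] [1.79934706e+02 1.86196325e-02 8.06504744e+01] [-3.03442203 -1.16145094 11.02430832] [-0.17380286  0.51692062 -0.02364183]
```

Fully home: 11 N on the floor at TCP z 0.1378. Now I turn clockwise about the key axis, which lies 4 mm along tool +x from the TCP.

```bash
cat > s.py <<'E'
from h import *
import sys
o=probe_bus.get_obs(); print(np.round(o["tool_pos"],4),"yaw %.1f turned %.1f"%(o["tool_rot"][2],80.65-o["tool_rot"][2]),"F",np.round(o["force"],1),"Tz %.3f"%o["wrist_torque"][2],o["qpos"][6])
E
echo '[[[0, -0.0008, 0], 0.0444, 0], [[0.0003, -0.0015, 0], 0.0889, 0], [[0.0003, -0.002, 0], 0.1333, 0], [[0.0003, -0.002, 0], 0.1333, 0]]' > path.dat && python3 steer.py path.dat|head -1;python3 s.py
echo '[[[0.0003, -0.0008, 0], 0.0444, 0], [[0.0003, -0.0015, 0], 0.0889, 0], [[0.0003, -0.0015, 0], 0.0889, 0]]' > path.dat && python3 steer.py path.dat|head -1;python3 s.py
```

```text
time_s: 7.88
[0.5191 0.0985 0.1378] yaw 68.5 turned 12.1 F [-1.8 -0.9  9.7] Tz 0.066 -41.27521752007281
time_s: 8.13
[0.5186 0.0988 0.1378] yaw 60.5 turned 20.1 F [-1.6 -0.1 10.3] Tz 0.048 -49.10845971575904
```

Converted, -0.0008 m / 0.4 = -0.002, 0.0001 m / 0.4 = 0.0003, 12 degrees / 90 = 0.1333.

```bash
for i in 1; do echo '[[[0.0003, -0.0008, 0], 0.0444, 0], [[0.0003, -0.0015, 0], 0.0889, 0], [[0.0003, -0.002, 0], 0.1333, 0], [[0.0003, -0.002, 0], 0.1333, 0]]' > path.dat && python3 steer.py path.dat|head -1;python3 s.py; done
echo '[[[0.0003, -0.0008, 0], 0.0444, 0], [[0.0003, -0.0015, 0], 0.0889, 0], [[0.0003, -0.0015, 0], 0.0889, 0]]' > path.dat && python3 steer.py path.dat|head -1;python3 s.py
```

```text
time_s: 8.47
[0.518  0.0994 0.1378] yaw 48.5 turned 32.1 F [-1.1  0.6  9.9] Tz 0.014 -60.87864431393249
time_s: 8.72
[0.5178 0.0999 0.1378] yaw 40.5 turned 40.1 F [-1.  -0.1 10.5] Tz 0.034 -68.76143386418012
```

Now 3° at a time, watching for the stop.

Converted, -0.0002 m / 0.4 = -0.0005, 3 degrees / 90 = 0.0333.

```bash
echo '[[[0, -0.0005, 0], 0.0333, 0], [[0, -0.0005, 0], 0.0333, 0], [[0, -0.0005, 0], 0.0333, 0]]' > path.dat && python3 steer.py path.dat|head -1;python3 s.py
echo '[[[0, -0.0005, 0], 0.0333, 0], [[0, -0.0005, 0], 0.0333, 0], [[0, -0.0005, 0], 0.0333, 0]]' > path.dat && python3 steer.py path.dat|head -1;python3 s.py
echo '[[[0, -0.0005, 0], 0.0333, 0], [[0, -0.0005, 0], 0.0333, 0], [[0, -0.0005, 0], 0.0333, 0]]' > path.dat && python3 steer.py path.dat|head -1;python3 s.py
```

```text
time_s: 8.97
[0.5177 0.1    0.1378] yaw 37.7 turned 43.0 F [-1.6 -0.6 10.4] Tz 0.061 -71.55790932461527
time_s: 9.22
[0.5177 0.1002 0.1378] yaw 34.7 turned 46.0 F [-1.2 -0.   9.4] Tz 0.022 -74.51738965520161
time_s: 9.47
[0.5176 0.1004 0.1378] yaw 31.7 turned 49.0 F [0.2 0.6 8.9] Tz 0.060 -77.47286512661054
```

Converted, -0.0002 m / 0.4 = -0.0005, 3 degrees / 90 = 0.0333.

```bash
echo '[[[0, -0.0005, 0], 0.0333, 0], [[0, -0.0005, 0], 0.0333, 0], [[0, -0.0005, 0], 0.0333, 0]]' > path.dat && python3 steer.py path.dat|head -1;python3 s.py
echo '[[[0, -0.0005, 0], 0.0333, 0], [[0, -0.0005, 0], 0.0333, 0], [[0, -0.0005, 0], 0.0333, 0]]' > path.dat && python3 steer.py path.dat|head -1;python3 s.py
echo '[[[0, -0.0005, 0], 0.0333, 0], [[0, -0.0005, 0], 0.0333, 0], [[0, -0.0005, 0], 0.0333, 0]]' > path.dat && python3 steer.py path.dat|head -1;python3 s.py
```

```text
time_s: 9.72
[0.5175 0.1006 0.1378] yaw 28.7 turned 52.0 F [-0.8  1.   9.7] Tz 0.107 -80.42738533207653
time_s: 9.97
[0.5174 0.1008 0.1378] yaw 25.7 turned 55.0 F [-0.7  1.   9.6] Tz 0.095 -83.38618396643234
time_s: 10.22
[0.5173 0.1011 0.1378] yaw 22.7 turned 58.0 F [-1.1 -0.3  8.5] Tz 0.168 -86.34382008511821
```

```bash
for i in 1 2 3; do echo '[[[0, 0, 0], 0, 0]]' > path.dat && python3 steer.py path.dat|head -1;python3 s.py; done
python3 - <<'E'
from h import *
c=eyes.read_camera("side"); cv2.imwrite("pics/s2.png",cv2.resize(c["color"][190:360,190:390],None,fx=3,fy=3))
E
```

```text
time_s: 10.3
[0.5174 0.1011 0.1378] yaw 22.7 turned 58.0 F [0.2 0.8 8.9] Tz 0.145 -86.33511732662029
time_s: 10.38
[0.5174 0.1011 0.1378] yaw 22.7 turned 58.0 F [0.1 0.2 9.7] Tz 0.127 -86.3360195945471
time_s: 10.47
[0.5174 0.1011 0.1378] yaw 22.7 turned 58.0 F [-1.2  0.   9.8] Tz 0.136 -86.33713684530433
```

View pics/s2.png

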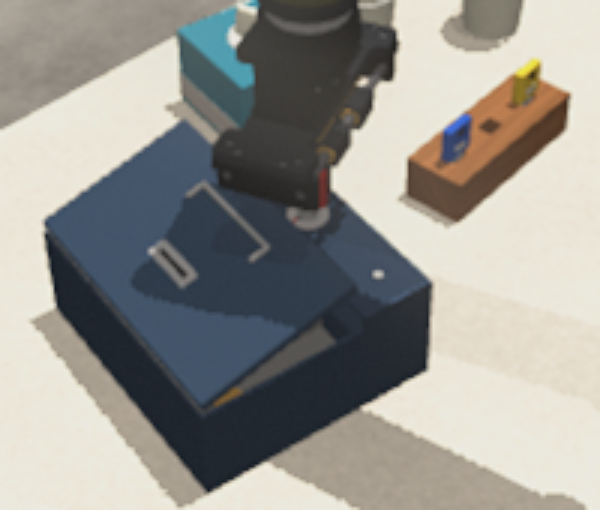

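The lid is up and the torque holds at 0.137 N m, so the plug is on its stop. Turning back.

Converted, 0.003 m / 0.4 = 0.0075, 0.0027 m / 0.4 = 0.0068, -49 degrees / 90 = -0.5444.

```bash
echo '[[[0, 0.0013, 0], -0.0778, 0], [[0.0003, 0.0025, 0], -0.1556, 0], [[0.0008, 0.0035, 0], -0.2333, 0], [[0.0013, 0.0048, 0], -0.3111, 0], [[0.0018, 0.0058, 0], -0.3889, 0], [[0.0025, 0.0068, 0], -0.4667, 0], [[0.0035, 0.0075, 0], -0.5444, 0], [[0.0035, 0.0075, 0], -0.5444, 0]]' > path.dat && python3 steer.py path.dat|head -1;python3 s.py
echo '[[[0, 0.0008, 0], -0.0556, 0], [[0, 0.0015, 0], -0.1, 0], [[0, 0.0015, 0], -0.1, 0]]' > path.dat && python3 steer.py path.dat|head -1;python3 s.py
echo '[[[0, 0.0008, 0], -0.0444, 0], [[0, 0.001, 0], -0.0667, 0], [[0, 0.001, 0], -0.0667, 0]]' > path.dat && python3 steer.py path.dat|head -1;python3 s.py
```

```text
time_s: 11.18
[0.5207 0.0981 0.1379] yaw 71.9 turned 8.7 F [ 1.2 -0.4  7.6] Tz -0.044 -37.89912945462487
time_s: 11.43
[0.5212 0.0981 0.1379] yaw 80.8 turned -0.2 F [ 1.3 -0.4  7.8] Tz -0.032 -29.243563254118296
time_s: 11.68
[0.5215 0.0981 0.1379] yaw 86.7 turned -6.1 F [ 0.6 -0.9  8.6] Tz -0.060 -23.486981646322075
```

Converted, 0.0002 m / 0.4 = 0.0005, -3 degrees / 90 = -0.0333.

```bash
for i in 1; do echo '[[[0, 0.0005, 0], -0.0333, 0], [[0, 0.0005, 0], -0.0333, 0], [[0, 0.0005, 0], -0.0333, 0]]' > path.dat && python3 steer.py path.dat|head -1;python3 s.py; done
echo '[[[0, 0.0005, 0], -0.0333, 0], [[0, 0.0005, 0], -0.0333, 0], [[0, 0.0005, 0], -0.0333, 0]]' > path.dat && python3 steer.py path.dat|head -1;python3 s.py
```

```text
time_s: 11.93
[0.5217 0.0981 0.1379] yaw 89.6 turned -9.0 F [0.8 0.2 7.8] Tz -0.038 -20.650938240534003
time_s: 12.18
[0.5219 0.0982 0.1379] yaw 92.7 turned -12.0 F [ 1.8 -0.3  8.3] Tz -0.056 -17.74112438986619
```

Converted, 0.0002 m / 0.4 = 0.0005, -3 degrees / 90 = -0.0333.

```bash
echo '[[[0, 0.0005, 0], -0.0333, 0], [[0, 0.0005, 0], -0.0333, 0], [[0, 0.0005, 0], -0.0333, 0]]' > path.dat && python3 steer.py path.dat|head -1;python3 s.py
echo '[[[0, 0.0003, 0], -0.0222, 0], [[0, 0.0003, 0], -0.0222, 0], [[0, 0.0003, 0], -0.0222, 0]]' > path.dat && python3 steer.py path.dat|head -1;python3 s.py
```

```text
time_s: 12.43
[0.5222 0.0981 0.1379] yaw 95.6 turned -15.0 F [ 0.5 -0.9  7.9] Tz -0.100 -14.840959062096669
time_s: 12.68
[0.5223 0.0979 0.1378] yaw 97.6 turned -17.0 F [1.6 0.6 7.9] Tz -0.128 -12.907024086783707
```

```bash
echo '[[[0, 0, 0], 0, 0], [[0, 0, 0], 0, 0]]' > path.dat && python3 steer.py path.dat|head -1;python3 s.py; python3 -c "
from h import *
print(tool([.5199,.0979,.1379]))"
```

```text
time_s: 12.85
[0.5223 0.0979 0.1379] yaw 97.6 turned -17.0 F [ 1.2 -0.4  8.2] Tz -0.108 -12.916059931415331
[ 2.87677874e-04 -2.38660131e-03 -5.80097542e-05]
```

Converted, 0.0001 m / 0.4 = 0.0003, -2 degrees / 90 = -0.0222.

```bash
echo '[[[0, 0.0003, 0], -0.0222, 0], [[0, 0.0003, 0], -0.0222, 0], [[0, 0.0003, 0], -0.0222, 0]]' > path.dat && python3 steer.py path.dat|head -1;python3 s.py;echo '[[[0, 0, 0], 0, 0]]' > path.dat && python3 steer.py path.dat|head -1;python3 s.py;echo '[[[0, 0, 0], 0, 0]]' > path.dat && python3 steer.py path.dat|head -1;python3 s.py
```

```text
time_s: 13.1
[0.5224 0.0978 0.1378] yaw 99.6 turned -19.0 F [ 1.5 -0.1  8.7] Tz -0.094 -10.976824701138659
time_s: 13.18
[0.5225 0.0978 0.1379] yaw 99.6 turned -19.0 F [ 1.1 -1.4  7.4] Tz -0.141 -10.981475237049848
time_s: 13.27
[0.5225 0.0978 0.1379] yaw 99.6 turned -19.0 F [ 1.3 -1.5  7.2] Tz -0.134 -10.98178044840468
```

Careful with the scale: shifts go in shares of 0.4 m and turns go in shares of 90 degrees. That gives: -0.0015 m / 0.4 = -0.0038, -0.001 m / 0.4 = -0.0025, 19 degrees / 90 = 0.2111.

```bash
echo '[[[0, -0.0013, 0], 0.0722, 0], [[0.0003, -0.0025, 0], 0.1444, 0], [[0.0005, -0.0038, 0], 0.2111, 0], [[0.0005, -0.0038, 0], 0.2111, 0], [[0.0005, -0.0038, 0], 0.2111, 0]]' > path.dat && python3 steer.py path.dat|head -1;python3 s.py
```

```text
time_s: 13.68
[0.5207 0.098  0.1379] yaw 80.6 turned 0.0 F [ 0.6 -0.9  7.5] Tz 0.013 -29.390999520935434
```

Converted, -0.003 m / 0.4 = -0.0075, -0.002 m / 0.4 = -0.005.

```bash
echo '[[[0, 0, -0.0025], 0, 0], [[0, 0, -0.005], 0, 0], [[0, 0, -0.0075], 0, 0]]' > path.dat && python3 steer.py path.dat|head -1;python3 s.py;echo '[[[0, 0, -0.0025], 0, 0], [[0, 0, -0.005], 0, 0], [[0, 0, -0.005], 0, 0]]' > path.dat && python3 steer.py path.dat|head -1;python3 s.py;echo '[[[0, 0, -0.0025], 0, 0], [[0, 0, -0.005], 0, 0], [[0, 0, -0.005], 0, 0]]' > path.dat && python3 steer.py path.dat|head -1;python3 s.py
```

```text
time_s: 13.93
[0.5205 0.098  0.1403] yaw 80.7 turned -0.0 F [1.3 0.4 3.8] Tz -0.061 -29.247171893821488
time_s: 14.18
[0.5196 0.0979 0.1418] yaw 80.7 turned -0.0 F [2.1 0.  4.1] Tz 0.023 -29.16665618543854
time_s: 14.43
[0.5194 0.0978 0.1436] yaw 80.7 turned -0.0 F [3.8 1.3 2.6] Tz -0.007 -29.082228979744308
```

Coming out with spring force only. Draw it clear.

Converted, -0.007 m / 0.4 = -0.0175, -0.004 m / 0.4 = -0.01.

```bash
echo '[[[0, 0, -0.005], 0, 0], [[0, 0, -0.01], 0, 0], [[0, 0, -0.0175], 0, 0]]' > path.dat && python3 steer.py path.dat|head -1;python3 s.py;echo '[[[0, 0, -0.0125], 0, 0], [[0, 0, -0.0375], 0, 0], [[0, 0, -0.0875], 0, 0], [[0, 0, -0.125], 0, 0], [[0, 0, -0.1375], 0, 0], [[0, 0, -0.1375], 0, 0], [[0, 0, -0.1375], 0, 0]]' > path.dat && python3 steer.py path.dat|head -1;python3 s.py
python3 - <<'E'
from h import *
w=eyes.read_camera("wrist"); s=eyes.read_camera("side")
a=cv2.resize(w["color"][150:330,220:420],None,fx=2,fy=2); b=cv2.resize(s["color"][150:330,190:390],None,fx=2,fy=2)
cv2.imwrite("pics/out.png",np.hstack([a,b]))
E
```

```text
time_s: 14.68
[0.5171 0.0974 0.1494] yaw 80.7 turned -0.0 F [-0.6  0.5 -0.7] Tz 0.031 -28.79482639444544
time_s: 15.27
[0.5187 0.0977 0.2053] yaw 80.7 turned -0.0 F [ 0.5 -0.7 -0.6] Tz -0.012 -26.940943383774606
```

View pics/out.png

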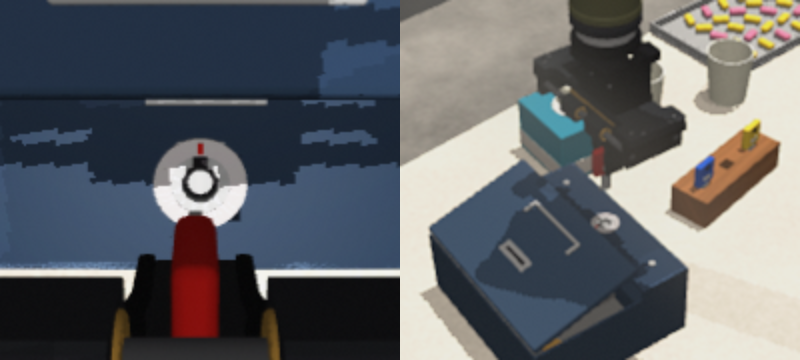

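Lid open, lock notch in line with its red mark (plug home), key still held straight. Back to the stand.

Converted, -0.2422 m / 0.4 = -0.6055, 0.054 m / 0.4 = 0.135, -13.6 degrees / 90 = -0.1511.

```bash
echo '[[[-0.0625, 0.0138, 0], -0.0222, 0], [[-0.15, 0.0335, 0], -0.0444, 0], [[-0.2375, 0.053, 0], -0.0667, 0], [[-0.325, 0.0725, 0], -0.0889, 0], [[-0.4125, 0.092, 0], -0.1111, 0], [[-0.5, 0.1115, 0], -0.1333, 0], [[-0.575, 0.1283, 0], -0.1511, 0], [[-0.6055, 0.135, 0], -0.1511, 0]]' > path.dat && python3 steer.py path.dat|head -1; echo '[[[0, 0, 0], 0, 0], [[0, 0, 0], 0, 0], [[0, 0, 0], 0, 0], [[0, 0, 0], 0, 0]]' > path.dat && python3 steer.py path.dat|head -1; python3 s.py; python3 -c "
from h import *
print(tool([.5328,-.150,.115]))"
```

```text
time_s: 16.03
time_s: 16.37
[ 0.5332 -0.1474  0.2054] yaw 94.4 turned -13.8 F [ 0.   0.3 -0.3] Tz 0.016 13.040309286313608
[-0.00259158 -0.00062054  0.09041018]
```

Converted, 0.107 m / 0.4 = 0.2675, -0.0026 m / 0.4 = -0.0065, 0.1 degrees / 90 = 0.0011.

```bash
echo '[[[-0.0025, -0.0008, 0.0875], 0.0011, 0], [[-0.005, -0.0015, 0.175], 0.0011, 0], [[-0.0065, -0.0015, 0.225], 0.0011, 0], [[-0.0065, -0.0015, 0.255], 0.0011, 0], [[-0.0065, -0.0015, 0.2675], 0.0011, 0], [[-0.0065, -0.0015, 0.2675], 0.0011, 0], [[-0.0065, -0.0015, 0.2675], 0.0011, 0], [[-0.0065, -0.0015, 0.2675], 0.0011, 0]]' > path.dat && python3 steer.py path.dat|head -1;  python3 s.py; python3 -c "
from h import *
print(tool([.5328,-.150,.09]))"
```

```text
time_s: 17.03
[ 0.534  -0.1526  0.1003] yaw 94.2 turned -13.5 F [-0.6 -0.4  0.1] Tz -0.008 10.433585556468616
[ 0.00271579 -0.00106866  0.01027907]
```

Converted, 0.0027 m / 0.4 = 0.0068, -0.0011 m / 0.4 = -0.0028.

```bash
echo '[[[0.0068, -0.0028, 0], 0, 0], [[0.0068, -0.0028, 0], 0, 0], [[0.0068, -0.0028, 0], 0, 0], [[0.0068, -0.0028, 0], 0, 0]]' > path.dat && python3 steer.py path.dat|head -1;  python3 s.py; python3 -c "
from h import *
print(tool([.5328,-.150,.09]))"
```

```text
time_s: 17.37
[ 0.5316 -0.1501  0.099 ] yaw 94.2 turned -13.5 F [ 0.2 -0.2  0.1] Tz 0.046 10.25712165346593
[-2.02118289e-05  1.19535388e-03  9.00727968e-03]
```

Converted, 0.007 m / 0.4 = 0.0175, 0.005 m / 0.4 = 0.0125.

```bash
echo '[[[0, 0.002, 0.0075], 0, 0], [[0, 0.002, 0.0125], 0, 0], [[0, 0.002, 0.0175], 0, 0], [[0, 0.002, 0.0175], 0, 0]]' > path.dat && python3 steer.py path.dat|head -1;  python3 s.py; echo '[[[0, 0, 0.005], 0, 0], [[0, 0, 0.0075], 0, 0], [[0, 0, 0.0075], 0, 0]]' > path.dat && python3 steer.py path.dat|head -1;  python3 s.py; python3 -c "
from h import *
print(tool([.5328,-.150,.067]))"
```

```text
time_s: 17.7
[ 0.5317 -0.1499  0.0908] yaw 94.1 turned -13.5 F [-0.7  0.8 -1. ] Tz 0.036 9.958559059529426
time_s: 17.95
[ 0.5325 -0.1499  0.0884] yaw 94.2 turned -13.5 F [ 0.9 -0.  -0.7] Tz 0.019 9.857826675581768
[-0.0001392   0.00030547  0.0214145 ]
```

Converted, 0.006 m / 0.4 = 0.015, 0.003 m / 0.4 = 0.0075.

```bash
echo '[[[0, 0, 0.0075], 0, 0], [[0, 0, 0.015], 0, 0], [[0, 0, 0.015], 0, 0]]' > path.dat && python3 steer.py path.dat|head -1;  python3 s.py; echo '[[[0, 0, 0.01], 0, 0], [[0, 0, 0.02], 0, 0], [[0, 0, 0.0275], 0, 0], [[0, 0, 0.0275], 0, 0]]' > path.dat && python3 steer.py path.dat|head -1;  python3 s.py; python3 -c "
from h import *
print(tool([.5328,-.150,.067]))"
```

```text
time_s: 18.2
[ 0.5325 -0.1499  0.0822] yaw 94.2 turned -13.5 F [ 2.2 -0.4 -1.3] Tz -0.059 9.641509195811638
time_s: 18.53
[ 0.5326 -0.1498  0.071 ] yaw 94.2 turned -13.5 F [ 4.  -1.4 -1.9] Tz -0.014 9.251190425587904
[-0.00021237  0.00019824  0.00400428]
```

Converted, 0.0035 m / 0.4 = 0.0088, 0.0005 m / 0.4 = 0.0013.

```bash
echo '[[[0, 0.0013, 0.005], 0, 0], [[0, 0.0013, 0.0088], 0, 0], [[0, 0.0013, 0.0088], 0, 0]]' > path.dat && python3 steer.py path.dat|head -1;  python3 s.py; echo '[[[0, 0, 0.0025], 0, 0], [[0, 0, 0.0025], 0, 0], [[0, 0, 0.0025], 0, 0]]' > path.dat && python3 steer.py path.dat|head -1;  python3 s.py
```

```text
time_s: 18.78
[ 0.5327 -0.1498  0.0678] yaw 94.2 turned -13.5 F [ 2.  -1.1 -0.7] Tz 0.031 9.094449340073853
time_s: 19.03
[ 0.5327 -0.1499  0.0671] yaw 94.2 turned -13.5 F [ 2.   0.7 -1.8] Tz 0.031 9.060362292198889
```

Converted, 0.001 m / 0.4 = 0.0025.

```bash
echo '[[[0, 0, 0.0025], 0, 0], [[0, 0, 0.0025], 0, 0], [[0, 0, 0.0025], 0, 0]]' > path.dat && python3 steer.py path.dat|head -1;  python3 s.py; echo '[[[0, 0, 0], 0, 0.02], [[0, 0, 0], 0, 0.04], [[0, 0, 0], 0, 0.05], [[0, 0, 0], 0, 0.05]]' > path.dat && python3 steer.py path.dat; python3 s.py
echo '[[[0, 0, -0.025], 0, 0.05], [[0, 0, -0.1], 0, 0.05], [[0, 0, -0.2], 0, 0.05], [[0, 0, -0.3], 0, 0.05], [[0, 0, -0.35], 0, 0.05], [[0, 0, -0.35], 0, 0.05], [[0, 0, -0.35], 0, 0.05]]' > path.dat && python3 steer.py path.dat
python3 - <<'E'
from h import *
w=eyes.read_camera("wrist"); s=eyes.read_camera("side")
a=cv2.resize(w["color"][110:330,220:420],None,fx=2,fy=2); b=cv2.resize(s["color"][150:370,190:390],None,fx=2,fy=2)
cv2.imwrite("pics/end.png",np.hstack([a,b]))
E
```

```text
time_s: 19.28
[ 0.5327 -0.1499  0.067 ] yaw 94.2 turned -13.5 F [-1.1  1.   6.2] Tz -0.010 9.021872858676758
time_s: 19.62
tool_pos: [0.532, -0.15, 0.0656]
tool_rot: [-179.9, -0.0, 94.1]
force: [-0.1, -1.3, 0.1]
grip_width: 0.0288
grasp_force: 0.0
[ 0.532  -0.15    0.0656] yaw 94.1 turned -13.5 F [-0.1 -1.3  0.1] Tz 0.046 9.024558798679253
time_s: 20.2
tool_pos: [0.5334, -0.1501, 0.2079]
tool_rot: [179.8, 0.1, 94.2]
force: [-0.6, -0.8, -1.4]
grip_width: 0.0498
grasp_force: 0.0
```

View pics/end.png

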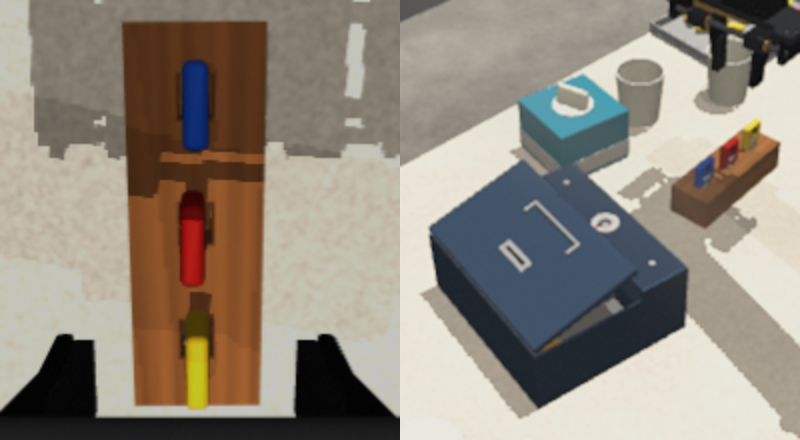

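The red key stands in its slot at wrist crop (192,238), about 1-2 mm off centre and upright. It seated with 6 N at the original height. The lid is open and the gripper is clear, so I'm handing in.

```bash
python3 -c "
from cell import env, eyes, probe_bus
print(env.sign_off())"
```

```text
the job is handed in; nothing more can be done
None
```

The job is handed in, with no verdict returned: the red key opened the lock and the lid sprang up, the plug was turned back home, and the key stands released in its original slot, with nothing else seen to have moved.

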